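Find the release notch of the vial carriage lock and slide the carriage out

ROBOT

A 6-joint arm with a two-finger parallel gripper is mounted at the origin on the work surface. World frame = base frame: x ahead of the robot, y to its left, z up, the work surface at z = 0. Lengths are in m, angles in rad, forces in N, time in s.
With the tool pointing down it reaches from about 0.3 to 0.775 m from the base axis. Payload 14.6 kg.
Tool frame: the origin (TCP) lies at the very end of the fingers, on their centre line; the grasp point (between the pads) lies 19 mm behind it (ctrl.grip_point_offset is the distance from the TCP to the grasp point, in m); z points along the fingers, y is the line along which they close (so a half turn about z gives the same grasp; the last joint's range is limited). The gripper opens to 85 mm and grips with 20 to 120 N. Pads are 22 mm wide; open, the fingers measure 114 mm over their backs; the gripper's body (76 mm by 85 mm) begins 54 mm behind the grasp point. The pads swing forward as they close: fully open they stand 13 mm farther back than shut.
Start: joints at [1.057, 0.3, 1.521, -0, 1.321, -0.067], TCP at [0.238, 0.496, 0.231] pointing down, gripper open.
Joint ranges: [-3.03, 3.03], [-0.79, 2.21], [0.23, 2.52], [-1.04, 4.18], [0, 3.07], [-2.55, 2.55]. Speed limits (rad/s): [2.22, 2.22, 2.57, 3.14, 3.14, 3.14].

INTERFACE

Orientations are given as a unit quaternion [w, x, y, z].
In Python, from workcell import telemetry, optics, ctrl gives the robot as it stands. The module is installed in compiled form; this text tells all that it offers.
- The arm moves only by the tool drive_tool, never from a script. Its argument "rows" is a list that holds one entry, the list of rows, each a list of 7 numbers: the turn, a rotation vector about the tool's x, y, z in rad, then the shift along the tool's x, y, z in cm, then the opening, from 0 (shut) to 1 (fully open). In form: [[[rx, ry, rz, x, y, z, fingers], ...]]. A call has 1 to 5 rows; each row shifts and turns the commanded pose from where the row before left it, along the tool's axes as they then stand; what a row does not reach is not made up. A row lasts 1/10 s, in which the tool goes at most 50 mm and 8.59 degrees, less where a joint would pass 70% of its speed; a pose out of reach is approached as far as the arm can. A call with a gripper value outside its range is refused whole. The fingers move at their own pace and stop on an object; "grip_force" is the grip in N (left out, the last holds). Time passes only in rows, so rows that do not move let the fingers close. It gives the time, the measured TCP pose, the force, the opening and the grip force at its end, in the units of the state.
- telemetry.sense(): the state, without advancing time (a new reading comes with each control period).
- optics.grab_frame(name): name is "scene" or "top"; returns the picture (384x512x3 uint8, red, green, blue); there is no depth.
- optics.get_calibration(name): a dict with "vertical_fov" (degrees; the focal length in pixels is half the picture's height over the tangent of half this angle, whatever the lens; pixels are square), "cx", "cy" (the principal point, pixels), "rvec" (rotation vector, rad) and "tvec" (3), from world to camera coordinates, as OpenCV has them. Camera axes: x right, y down, z forward; pixel columns grow to the right and rows downward; lengths in m; the calibration is good to about 2 mm. A picture is of the moment at which its call begins. get_calibration takes no time and is no camera call.
- ctrl.job_done(): hands the job in; it is judged then, once.
The state is a dict: "clock": time; "joint_positions": joint angles; "dq": joint speeds; "effort": joint torques, N m; "tool_pos": TCP position; "tool_rot": TCP orientation; "force": force on the tool from outside, world axes, zero at the start; "moment": the same for the moment, N m; "grip_width": finger opening in m; "grasp_force": force on a finger pad.
Only numpy, scipy, OpenCV 4.12 (cv2) and the standard library are available. Lean on these libraries where they do the work, as an engineer would, in place of code of your own. Each camera call takes 0.05 s, during which the arm holds its last target. There are 200 camera calls.

TASK

Release the vial rack carriage of the filling station: turn the lock knob slowly clockwise until you feel its resistance dip as the lock drops into its hidden notch, then let go of it. Then take the upright pull tab lightly and slide the carriage gently, without jerking or forcing it, all the way out to its stop, let go, and leave the things standing around the station where they are.

Things in the scene. Friction and masses are not known exactly. Their poses are not given: they have to be found in the camera images.
- station: Fixed filling station: steel base plate 300 x 290 x 10 mm; origin on the table, x along the carriage's travel (the carriage comes out towards -x), z up. A filling bridge (two posts and a beam along y, y = -13 to 127 mm, top 132 mm high, 30 mm deep) stands across the rear at x = 112 mm.
- lock_housing (a point): Top centre of the grey lock housing (130 x 122 mm, 55 mm high) under the knob. In it a sprung bolt rides on a cam with one unmarked notch. Let go up to about 0.05 rad either side of its middle, the knob settles into the notch by itself. Forced past the notch the knob drags as before and the carriage is locked again; turning back finds the notch from the other side.
- index_knob (a joint): Angle of the lock knob (rad), 0 to 1.8, growing clockwise seen from above; starts at 0 to 0.2. The hidden notch's middle lies anywhere from 0.45 to 1.5. Turning takes about 0.12 N m; from 0.12 rad before the middle this falls to about 0; past the middle it climbs to about 0.34 within 0.12 rad. Standing still it reads 0.1 to 0.2 lower throughout. Faster than 1.5 rad/s is too fast.
- knob_grip (a point): Grip point on the knob's vertical axis, 90 mm above the table. The knob is a black bar 64 mm long (point x), 14 mm thick (point y: the fingers close along it), from 70 to 101 mm above the table, on a round skirt of 48 mm diameter whose top is 70 mm up. The axes turn with the knob.
- carriage (a joint): How far the vial carriage is slid out (m): 0 parked, 0.070 at its stop. Unless the knob stands in its notch the lock blocks it after 1 to 2 mm. Free, it slides with about 3 N of drag and stays where it is left. Faster than 0.25 m/s is too rough.
- pull_tab: The carriage's pull tab, an upright steel tab 22 mm (x) x 14 mm (y: the fingers close along it), from 32 to 82 mm above the table; origin at its grip point, 65 mm up. Pull along its -x. The aluminium vial rack, 84 mm high with its vials, begins 39 mm behind (+x). The forces on it (both pads' squeeze plus the pull) may add up to 70 N: grip with 10 to 25 N.
- spare_rack: Loose bystander: empty aluminium vial rack, 110 x 90 x 42 mm; origin under its centre. Not to be moved.
- reagent_jar: Loose bystander: jar, 56 mm diameter, 80 mm high; origin under its centre. Not to be moved.
- blue_bin: Loose bystander: open blue plastic bin 150 x 110 x 70 mm; origin under its centre. Not to be moved.

How it is judged:
On the way, in this order (a step that is already met when the one before it is completed fails the run):
1. the knob has been turned away from its start towards the notch with the carriage still parked (value of joint index_knob above 0.3 rad and value of joint carriage below 0.004 m), for 0.1 s.
2. the released carriage slides out (value of joint carriage above 0.02 m), for 0.05 s.
At the end, for the whole second after the job is handed in: The carriage is out to its stop (at least 62 of 70 mm) and stays there, with the knob left turned (above 0.3 rad) (value of joint carriage above 0.062 m and value of joint index_knob above 0.3 rad); the robot touches nothing.
It fails at once if the knob is turned faster than 1.5 rad/s (velocity of joint index_knob above 1.5 rad/s or velocity of joint index_knob below -1.5 rad/s).
It fails at once if the pull tab is squeezed and pulled with more than 70 N in all (contact force between anything else and pull_tab above 70 N).
It fails at once if the carriage is slid faster than 0.25 m/s (velocity of joint carriage above 0.25 m/s or velocity of joint carriage below -0.25 m/s).
It fails at once if the spare rack, the jar or the bin is moved by more than 15 mm (distance of any of spare_rack, reagent_jar, blue_bin from where it was at the start of the episode above 0.015 m).
It also fails if it takes over 72 s, if anything falls off the work surface, if the arm or the gripper's body presses on something with over 40 N, if the wrist force passes 120 N, or if a joint passes its speed limit or range.

## Working session

There is one attempt and no reset: what is moved stays moved. The work goes in short steps, Python scripts to look and compute and a tool call to move; the robot and the scene stay as the last step left them, time stands still between calls to the robot, and variables do not carry over. Pictures are saved under pics/ and viewed, at most 10 in all, crops included, and the job is handed in when it is done.

Besides the shell and the picture viewer there is one more tool, called after "Emit:" by a JSON object that holds its "op" and its "data". drive_tool: Moves the arm, as the interface text tells. Its arguments: {"type":"object","properties":{"rows":{"type":"array","items":{"type":"array","items":{"type":"array","items":{"type":"number"}}}},"grip_force":{"type":"number"}},"required":["rows"]}

```bash
mkdir -p pics; python3 - <<'E'
from workcell import telemetry, optics, ctrl
import cv2
for n in ("scene","top"):
    f=optics.grab_frame(n); cv2.imwrite(f"pics/{n}0.png",cv2.resize(f[:,:,::-1],(768,576),interpolation=cv2.INTER_CUBIC)); cv2.imwrite(f"/tmp/{n}.png",f[:,:,::-1])
    print(n,optics.get_calibration(n))
print(telemetry.sense(),ctrl.grip_point_offset)
E
```

```text
scene {'vertical_fov': 48.430678429359446, 'cx': 254.06802802272347, 'cy': 181.11303310364968, 'rvec': array([ 2.32894675,  0.60302765, -0.243612  ]), 'tvec': array([-0.52466447, -0.12196712,  1.20940582])}
top {'vertical_fov': 54.28896926793724, 'cx': 258.18557556111796, 'cy': 191.09506952618273, 'rvec': array([ 2.15199506, -2.00216137,  0.26839661]), 'tvec': array([0.00604781, 0.58877625, 0.71521085])}
{'clock': 0.1, 'joint_positions': array([ 1.05742868e+00,  3.00424873e-01,  1.52151085e+00,  1.49876213e-05,
        1.32070540e+00, -6.66011970e-02]), 'dq': array([ 0.00016688, -0.00100504, -0.00372816,  0.00028439, -0.00052985,
        0.00162267]), 'effort': array([-1.03730887e-03, -5.44377673e+01, -3.62368011e+01, -6.74174112e-05,
        3.03643217e-03,  6.39194263e-05]), 'tool_pos': array([0.2375265 , 0.49583608, 0.23077638]), 'tool_rot': array([-1.56854771e-04,  2.21531832e-01,  9.75152999e-01, -5.00270927e-04]), 'force': array([ 0.16135498,  0.31671853, -0.35054089]), 'moment': array([-0.00625087, -0.02542886,  0.00229148]), 'grasp_force': 0.0, 'grip_width': 0.08519991996710584} 0.0187
```

View pics/scene0.png

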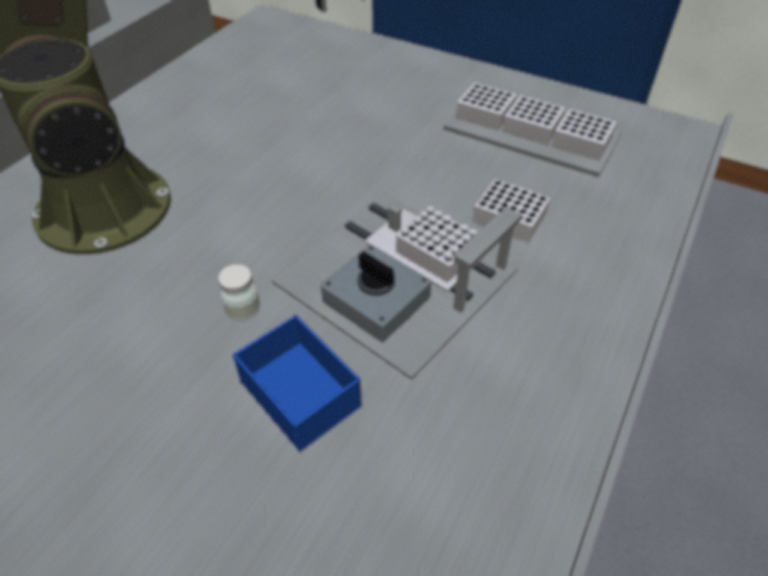

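View pics/top0.png

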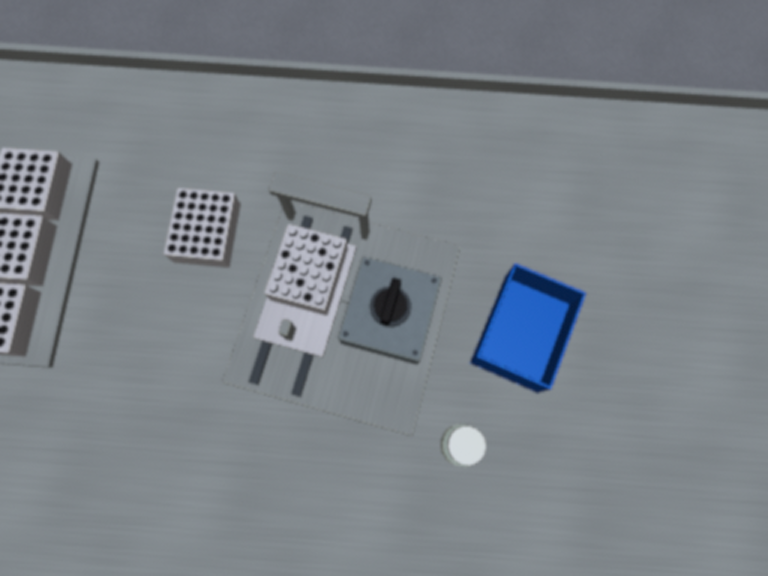

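The top view (768x576) shows the knob bar from (397,280) to (386,324) on the housing, whose screws are at (367,262), (433,281), (415,352) and (346,333). The tab is at (287,328), the bin at (528,328) and the jar at (465,446). In the scene view the knob is at (376,267) and the tab at (394,217).

```bash
cat > h.py <<'E'
import numpy as np,cv2
from workcell import optics
def cam(n):
    c=optics.get_calibration(n); f=192/np.tan(np.radians(c["vertical_fov"]/2))
    return cv2.Rodrigues(c["rvec"])[0],c["tvec"],f,c["cx"],c["cy"]
def ray(n,p):
    R,t,f,cx,cy=cam(n); d=R.T@np.array([(p[0]-cx)/f,(p[1]-cy)/f,1]); return -R.T@t,d/np.linalg.norm(d)
def onz(n,p,z):
    o,d=ray(n,p); return o+d*(z-o[2])/d[2]
def two(p,q):
    (o,d),(a,e)=ray("top",p),ray("scene",q)
    s=np.linalg.lstsq(np.c_[d,-e],a-o,rcond=None)[0]; A,B=o+s[0]*d,a+s[1]*e
    return (A+B)/2,np.linalg.norm(A-B)
def blobs(im,m,amin=20):
    n,l,s,c=cv2.connectedComponentsWithStats(m.astype(np.uint8))
    return [(s[i],c[i],l==i) for i in range(1,n) if s[i][4]>amin]
E
python3 - <<'E'
from h import *
t=cv2.imread("/tmp/top.png"); s=cv2.imread("/tmp/scene.png")
v=lambda P:np.array(P)/1.5
sc=[onz("top",v(p),.055) for p in((367,262),(433,281),(415,352),(346,333))]
print("screws",np.round(sc,4),np.mean(sc,0)); 
print("plate",[np.round(onz("top",v(p),.01),4) for p in((460,242),(415,435),(224,381))])
print("plate scene",[np.round(onz("scene",v(p),.01),4) for p in((274,282),(412,376),(515,268))])
for n,im,roi in(("top",t,(230,170,60,60)),("scene",s,(225,160,50,45))):
    g=im.max(2); x,y,w,h=roi
    for th in(15,25,35,45):
        m=np.zeros_like(g,bool); m[y:y+h,x:x+w]=g[y:y+h,x:x+w]<th
        for b in blobs(im,m): 
            r=cv2.minAreaRect(np.argwhere(b[2])[:,::-1].astype(np.float32)); print(n,th,b[0],np.round(b[1],1),np.round(r[1],1),round(r[2],1),np.round(onz(n,b[1],.095),4))
o=onz("top",v((287,328)),.082);print("tab",o, "scene",onz("scene",v((395,210)),.082))
print("jar",onz("top",v((466,445)),.08),"bin",[np.round(onz("top",v(p),.07),3) for p in((516,266),(584,293),(547,390),(473,362))])
a=cv2.resize(t[140:270,150:310],(800,650//1),interpolation=cv2.INTER_CUBIC)[:600]
cv2.imwrite("pics/c1.png",np.vstack([cv2.resize(t[190:250,160:300],(700,300),interpolation=cv2.INTER_CUBIC),cv2.resize(s[130:190,210:350],(700,300),interpolation=cv2.INTER_CUBIC)]))
E
```

```text
screws [[ 0.6282  0.0813  0.055 ]
 [ 0.6063 -0.0171  0.055 ]
 [ 0.5006  0.003   0.055 ]
 [ 0.5206  0.1025  0.055 ]] [0.56393226 0.04241195 0.055     ]
plate [array([ 0.6858, -0.0592,  0.01  ]), array([ 0.388 , -0.0059,  0.01  ]), array([0.4445, 0.2785, 0.01  ])]
plate scene [array([ 0.4007, -0.0067,  0.01  ]), array([ 0.6862, -0.0605,  0.01  ]), array([0.7393, 0.2166, 0.01  ])]
top 35 [251 187  16  29 279] [259.  201.7] [14.  29.4] 20.6 [0.5598 0.0449 0.095 ]
top 45 [250 186  21  31 409] [260.  202.4] [26.8 20.7] 70.0 [0.5585 0.0428 0.095 ]
scene 15 [241 173  20  16  88] [250.5 181.4] [22.1  6.1] 30.5 [0.5773 0.0262 0.095 ]
scene 25 [241 171  20  20 250] [249.9 181.5] [19.5 18.4] 84.3 [0.5763 0.0253 0.095 ]
scene 35 [240 170  22  22 321] [249.6 181.6] [22.7 19.2] 80.5 [0.576  0.0246 0.095 ]
scene 45 [240 169  22  23 354] [249.6 181.6] [22. 21.] 90.0 [0.576  0.0245 0.095 ]
tab [0.51690736 0.18179388 0.082     ] scene [0.52952292 0.1764409  0.082     ]
jar [ 0.37955978 -0.06974855  0.08      ] bin [array([ 0.633, -0.134,  0.07 ]), array([ 0.6  , -0.231,  0.07 ]), array([ 0.459, -0.179,  0.07 ]), array([ 0.49 , -0.077,  0.07 ])]
```

View pics/c1.png

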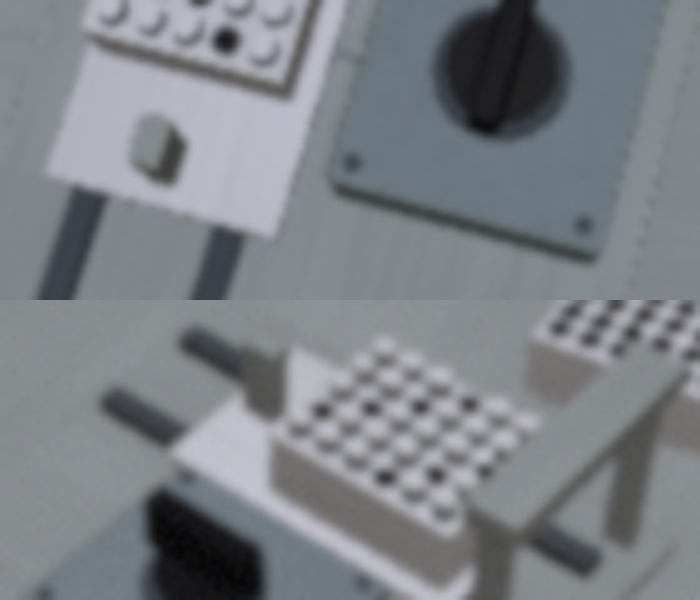

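The crop shows the tab's top face centred at (152,142) in the top view and (266,352) in the scene half. The knob bar runs from about (522,-20) to (483,125), with the skirt centred at (503,70).

```bash
python3 - <<'E'
from h import *
print("camtop",ray("top",(0,0))[0],"camscene",ray("scene",(0,0))[0])
T=lambda x,y:(160+x/5,190+y/5); S=lambda x,y:(210+x/5,130+(y-300)/5)
print("tab",two(T(152,142),S(266,352)),onz("top",T(152,142),.082),onz("scene",S(266,352),.082))
print("skirt",onz("top",T(503,70),.070))
t=cv2.imread("/tmp/top.png"); g=t.max(2)
print(g[183:222,246:276])
for p in((397,280),(386,324)): print("bar",onz("top",np.array(p)/1.5,.101))
E
```

```text
camtop [0.38098405 0.03619149 0.84365985] camscene [ 0.90636366 -0.54068542  0.79935937]
tab (array([0.52129091, 0.18780675, 0.06752124]), np.float64(0.003557091475180678)) [0.517324   0.18378051 0.082     ] [0.52994588 0.17494626 0.082     ]
skirt [0.56103602 0.04144146 0.07      ]
[[128 128 127 ... 131 131 131]
 [128 129 128 ... 130 130 131]
 [128 128 127 ... 130 131 131]
 ...
 [130 128 128 ... 132 131 131]
 [129 128 128 ... 132 131 131]
 [128 127 128 ... 132 131 131]]
bar [0.59098473 0.03543661 0.101     ]
bar [0.52856187 0.04606746 0.101     ]
```

Emit:
{"op": "drive_tool", "data": {"rows": [[[0, 0, 0, -4, -2.2, 0, 1], [0, 0, 0, -4, -2.2, 0, 1], [0, 0, 0, -4, -2.2, 0, 1], [0, 0, 0, -4, -2.2, 0, 1], [0, 0, 0, -4, -2.2, 0, 1]]], "grip_force": 40}}

```text
clock: 0.6
tool_pos: [0.3711, 0.3087, 0.2311]
tool_rot: [-0.0, 0.221, 0.975, -0.0]
force: [0.1, 0.7, 0.1]
grip_width: 0.0855
grasp_force: 0.0
```

Emit:
{"op": "drive_tool", "data": {"rows": [[[0, 0, 0, -4, -2.2, 0, 1], [0, 0, 0, -4, -2.2, 0, 1], [0, 0, 0, -4, -2.2, 0, 1], [0, 0, 0, -4, -2.2, 0, 1], [0, 0, 0, -4, -2.2, 0, 1]]]}}

```text
clock: 1.1
tool_pos: [0.504, 0.123, 0.2312]
tool_rot: [-0.0, 0.222, 0.975, -0.0]
force: [-0.0, 0.1, 0.6]
grip_width: 0.0855
grasp_force: 0.0
```

Emit:
{"op": "drive_tool", "data": {"rows": [[[0, 0, -0.14, 0, 0, 0, 1], [0, 0, -0.14, 0, 0, 0, 1], [0, 0, 0, 0, 0, 0, 1]]]}}

```text
clock: 1.4
tool_pos: [0.5033, 0.1244, 0.2309]
tool_rot: [-0.0, 0.082, 0.997, -0.0]
force: [0.8, -0.4, -1.2]
grip_width: 0.085
grasp_force: 0.0
```

```bash
cat >> h.py <<'E'
from scipy.spatial.transform import Rotation as Rn
from workcell import telemetry
def to(p,yang):
    "cm shift in tool axes to world TCP p; turn rz to tool-y heading yang (deg)"
    s=telemetry.sense(); w=s["tool_rot"]; R=Rn.from_quat(np.r_[w[1:],w[0]]).as_matrix()
    cur=np.degrees(np.arctan2(R[1,1],R[0,1])); dy=(yang-cur+90)%180-90
    print("shift cm",np.round(R.T@(np.array(p)-s["tool_pos"])*100,2),"rz",round(-np.radians(dy),4),"ang",round(cur,2),"pos",np.round(s["tool_pos"],4),"tilt",np.round(R[:,2],4),"F",np.round(s["force"],1),"M",np.round(s["moment"],3),"q6",round(s["joint_positions"][5],2),"t",s["clock"])
E
python3 -c "
from h import *
to((.561,.0413,.2),80.3)"
```

```text
shift cm [-7.06 -7.25  3.09] rz 0.0042 ang 80.54 pos [0.5033 0.1244 0.2309] tilt [-7.e-04 -1.e-04 -1.e+00] F [ 0.8 -0.4 -1.2] M [-0.022 -0.027  0.026] q6 -1.23 t 1.4
```

Emit:
{"op": "drive_tool", "data": {"rows": [[[0, 0, 0.004, -3.5, -3.6, 1.5, 1], [0, 0, 0, -3.5, -3.6, 1.5, 1], [0, 0, 0, 0, 0, 4, 1], [0, 0, 0, 0, 0, 3, 1], [0, 0, 0, 0, 0, 0, 1]]]}}

```text
clock: 1.9
tool_pos: [0.5557, 0.0458, 0.1288]
tool_rot: [-0.004, 0.087, 0.996, -0.0]
force: [-0.0, 1.0, -0.5]
grip_width: 0.0858
grasp_force: 0.0
```

```bash
python3 -c "
from h import *
to((.561,.0413,.075),80.3)
a=optics.grab_frame('scene')[:,:,::-1]; b=optics.grab_frame('top')[:,:,::-1]
cv2.imwrite('pics/k1.png',np.vstack([cv2.resize(a[120:220,180:340],(640,300+100-100)),cv2.resize(b[150:250,160:320],(640,300))]))
"
```

```text
shift cm [-0.64 -0.34  5.37] rz -0.0054 ang 79.99 pos [0.5557 0.0458 0.1288] tilt [-7.2e-03 -1.0e-04 -1.0e+00] F [-0.   1.  -0.5] M [ 0.02  -0.051  0.01 ] q6 -1.38 t 1.9
```

View pics/k1.png

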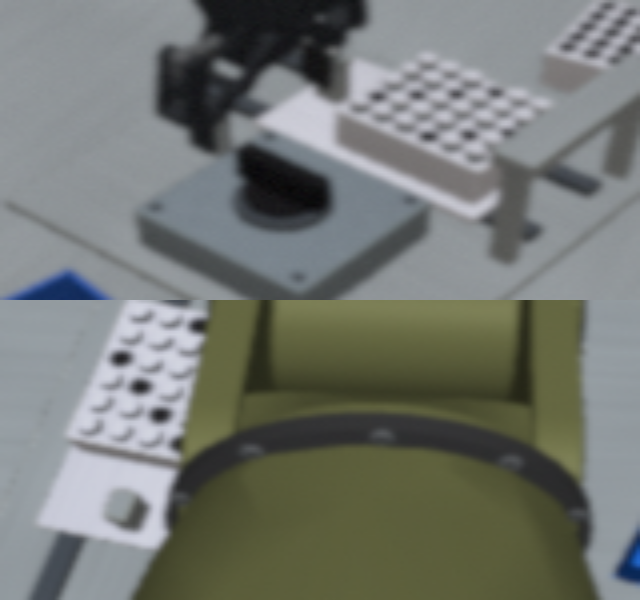

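The fingers straddle the bar line: pad tips are at about (225,145) and (340,95) in the scene crop, and the bar's top edge runs (240,150)–(325,185). I'll project known points to check the scene camera.

```bash
python3 -c "
from h import *
R,t,f,cx,cy=cam('scene')
P=np.array([[.561,.0413,.101],[.5557,.0458,.1288],[.518,.183,.082],[.5513,.088,.142],[.56,.0038,.142]])
c=P@R.T+t; uv=c[:,:2]/c[:,2:]*f+[cx,cy]
print(np.c_[(uv[:,0]-180)*4,(uv[:,1]-120)*3])
"
```

```text
[[269.87749199 158.37961125]
 [264.85380644 126.21627507]
 [322.25049346  51.10926628]
 [294.6036912   77.73640497]
 [232.52992885 151.02242193]]
```

The scene camera is offset by about (12,9) crop px for the gripper, knob and tab alike, so the top-based positions agree. I'll centre the gripper and descend.

Emit:
{"op": "drive_tool", "data": {"rows": [[[0, 0, 0, -0.5, -0.4, 0, 1], [0, 0, 0, 0, 0, 2, 1], [0, 0, 0, 0, 0, 1.5, 1], [0, 0, 0, 0, 0, 1, 1], [0, 0, 0, 0, 0, 0, 1]]]}}

```text
clock: 2.5
tool_pos: [0.5619, 0.041, 0.0876]
tool_rot: [-0.0, 0.085, 0.996, -0.0]
force: [0.2, -0.3, 1.3]
grip_width: 0.0856
grasp_force: 0.0
```

```bash
python3 -c "
from h import *
to((.561,.0413,.075),80.3)"
```

```text
shift cm [0.1  0.01 1.26] rz -0.0018 ang 80.2 pos [0.5619 0.041  0.0876] tilt [-3.e-04 -0.e+00 -1.e+00] F [ 0.2 -0.3  1.3] M [-0.003 -0.045  0.039] q6 -1.39 t 2.5
```

Emit:
{"op": "drive_tool", "data": {"rows": [[[0, 0, 0, 0.1, 0, 1.2, 0.5], [0, 0, 0, 0, 0, 0, 0.3], [0, 0, 0, 0, 0, 0, 0.25], [0, 0, 0, 0, 0, 0, 0.22], [0, 0, 0, 0, 0, 0, 0.21]]], "grip_force": 30}}

```text
clock: 3.0
tool_pos: [0.5612, 0.0416, 0.0762]
tool_rot: [0.0, 0.085, 0.996, 0.0]
force: [-0.1, 6.3, 1.3]
grip_width: 0.0178
grasp_force: 3.0
```

Emit:
{"op": "drive_tool", "data": {"rows": [[[0, 0, 0, 0, 0, 0, 0.2], [0, 0, 0, 0, 0, 0, 0.194], [0, 0, 0, 0, 0, 0, 0.188], [0, 0, 0, 0, 0, 0, 0.184], [0, 0, 0, 0, 0, 0, 0.18]]]}}

```text
clock: 3.5
tool_pos: [0.5613, 0.0427, 0.0762]
tool_rot: [0.001, 0.085, 0.996, 0.001]
force: [1.3, 12.0, 0.8]
grip_width: 0.0156
grasp_force: 6.1
```

```bash
python3 -c "
from h import *
to((.561,.0413,.075),80.3)"
```

```text
shift cm [ 0.01 -0.14  0.12] rz -0.0012 ang 80.23 pos [0.5613 0.0427 0.0762] tilt [ 0.0015  0.0022 -1.    ] F [ 1.3 12.   0.8] M [ 1.917 -0.248 -0.08 ] q6 -1.39 t 3.5
```

Emit:
{"op": "drive_tool", "data": {"rows": [[[0, 0, 0, 0, 0.1, 0, 0.18], [0, 0, 0, 0, 0.13, 0, 0.18], [0, 0, 0, 0, 0, 0, 0.175], [0, 0, 0, 0, 0, 0, 0.17], [0, 0, 0, 0, 0, 0, 0.165]]]}}

```text
clock: 4.0
tool_pos: [0.5614, 0.0435, 0.0758]
tool_rot: [0.0, 0.085, 0.996, 0.0]
force: [0.4, 2.4, 1.4]
grip_width: 0.0141
grasp_force: 6.5
```

Emit:
{"op": "drive_tool", "data": {"rows": [[[0, 0, 0, 0, 0, 0, 0.16], [0, 0, 0, 0, 0, 0, 0.155], [0, 0, 0, 0, 0, 0, 0.15], [0, 0, 0, 0, 0, 0, 0.1], [0, 0, 0, 0, 0, 0, 0.0]]]}}

```text
clock: 4.5
tool_pos: [0.5614, 0.0435, 0.0758]
tool_rot: [0.0, 0.085, 0.996, 0.0]
force: [-1.4, 3.8, 4.9]
grip_width: 0.0138
grasp_force: 29.5
```

```bash
python3 -c "
from h import *
to((.561,.0413,.075),80.3)"
```

```text
shift cm [-0.   -0.22  0.08] rz -0.0016 ang 80.21 pos [0.5614 0.0435 0.0758] tilt [ 3.e-04  1.e-04 -1.e+00] F [-1.4  3.8  4.9] M [ 0.534  0.182 -0.471] q6 -1.39 t 4.5
```

```bash
cat >> h.py <<'E'
def k():
    s=telemetry.sense(); w=s["tool_rot"]; R=Rn.from_quat(np.r_[w[1:],w[0]]).as_matrix()
    print("turned",round(np.radians(80.21)-np.arctan2(R[1,1],R[0,1]),4),"Mz",np.round(s["moment"],3),"F",np.round(s["force"],1),"pos",np.round(s["tool_pos"],4),"t",s["clock"],"g",s["grasp_force"])
E
```

Emit:
{"op": "drive_tool", "data": {"rows": [[[0, 0, 0.02, 0, 0, 0, 0], [0, 0, 0.02, 0, 0, 0, 0], [0, 0, 0.02, 0, 0, 0, 0], [0, 0, 0.02, 0, 0, 0, 0], [0, 0, 0.02, 0, 0, 0, 0]]]}}

```text
clock: 5.0
tool_pos: [0.5614, 0.0439, 0.0758]
tool_rot: [0.0, 0.135, 0.991, 0.0]
force: [-0.4, 7.1, 5.3]
grip_width: 0.0134
grasp_force: 29.1
```

```bash
python3 -c "
from h import *
k()"
```

```text
turned 0.1001 Mz [1.159 0.139 0.207] F [-0.4  7.1  5.3] pos [0.5614 0.0439 0.0758] t 5.0 g 29.079805612564087
```

Emit:
{"op": "drive_tool", "data": {"rows": [[[0, 0, 0.02, 0, 0, 0, 0], [0, 0, 0.02, 0, 0, 0, 0], [0, 0, 0.02, 0, 0, 0, 0], [0, 0, 0.02, 0, 0, 0, 0], [0, 0, 0.02, 0, 0, 0, 0]]]}}

```text
clock: 5.5
tool_pos: [0.5615, 0.0444, 0.0759]
tool_rot: [0.0, 0.184, 0.983, 0.001]
force: [0.8, 11.7, 3.9]
grip_width: 0.0134
grasp_force: 29.2
```

```bash
python3 -c "
from h import *
k()"
```

```text
turned 0.1999 Mz [ 1.867 -0.055  0.19 ] F [ 0.8 11.7  3.9] pos [0.5615 0.0444 0.0759] t 5.5 g 29.17059749364853
```

Emit:
{"op": "drive_tool", "data": {"rows": [[[0, 0, 0.02, 0, 0.06, 0, 0], [0, 0, 0.02, 0, 0.06, 0, 0], [0, 0, 0.02, 0, 0.04, 0, 0], [0, 0, 0.02, 0, 0.01, 0, 0], [0, 0, 0.02, 0, 0.01, 0, 0]]]}}

```text
clock: 6.0
tool_pos: [0.5618, 0.0451, 0.0758]
tool_rot: [-0.0, 0.233, 0.972, -0.0]
force: [-4.1, 2.0, 6.6]
grip_width: 0.0137
grasp_force: 29.7
```

```bash
python3 -c "
from h import *
k()"
```

```text
turned 0.3002 Mz [0.461 0.524 0.128] F [-4.1  2.   6.6] pos [0.5618 0.0451 0.0758] t 6.0 g 29.7147935628891
```

Emit:
{"op": "drive_tool", "data": {"rows": [[[0, 0, 0.02, 0, 0.01, 0, 0], [0, 0, 0.02, 0, 0.01, 0, 0], [0, 0, 0.02, 0, 0.01, 0, 0], [0, 0, 0.02, 0, 0.01, 0, 0]]]}}

```text
clock: 6.4
tool_pos: [0.5621, 0.0455, 0.0758]
tool_rot: [-0.0, 0.272, 0.962, -0.0]
force: [-1.5, 3.2, 5.9]
grip_width: 0.0134
grasp_force: 29.7
```

```bash
python3 -c "
from h import *
k()"
```

```text
turned 0.3801 Mz [0.503 0.451 0.109] F [-1.5  3.2  5.9] pos [0.5621 0.0455 0.0758] t 6.4 g 29.673620760440826
```

Emit:
{"op": "drive_tool", "data": {"rows": [[[0, 0, 0.02, 0, 0.01, 0, 0], [0, 0, 0.02, 0, 0.01, 0, 0], [0, 0, 0.02, 0, 0.01, 0, 0], [0, 0, 0.02, 0, 0.01, 0, 0]]]}}

```text
clock: 6.8
tool_pos: [0.5623, 0.0459, 0.0758]
tool_rot: [-0.0, 0.31, 0.951, -0.0]
force: [-2.2, 2.9, 5.5]
grip_width: 0.0134
grasp_force: 29.6
```

```bash
python3 -c "
from h import *
k()"
```

```text
turned 0.4602 Mz [0.56  0.383 0.17 ] F [-2.2  2.9  5.5] pos [0.5623 0.0459 0.0758] t 6.8 g 29.63576853275299
```

Emit:
{"op": "drive_tool", "data": {"rows": [[[0, 0, 0.02, 0, 0.01, 0, 0], [0, 0, 0.02, 0, 0.01, 0, 0], [0, 0, 0.02, 0, 0.01, 0, 0]]]}}

```text
clock: 7.1
tool_pos: [0.5625, 0.0462, 0.0758]
tool_rot: [0.0, 0.339, 0.941, -0.0]
force: [-2.5, 3.7, 5.5]
grip_width: 0.0131
grasp_force: 29.6
```

```bash
python3 -c "
from h import *
k()"
```

```text
turned 0.5202 Mz [0.642 0.357 0.147] F [-2.5  3.7  5.5] pos [0.5625 0.0462 0.0758] t 7.1 g 29.601752758026123
```

Emit:
{"op": "drive_tool", "data": {"rows": [[[0, 0, 0.02, 0, 0.01, 0, 0], [0, 0, 0.02, 0, 0.01, 0, 0], [0, 0, 0.02, 0, 0.01, 0, 0], [0, 0, 0.02, 0, 0.01, 0, 0]]]}}

```text
clock: 7.5
tool_pos: [0.5628, 0.0465, 0.0758]
tool_rot: [0.0, 0.376, 0.927, 0.0]
force: [-1.0, 4.9, 6.1]
grip_width: 0.0137
grasp_force: 29.6
```

```bash
python3 -c "
from h import *
k()"
```

```text
turned 0.6001 Mz [0.683 0.242 0.125] F [-1.   4.9  6.1] pos [0.5628 0.0465 0.0758] t 7.5 g 29.553407728672028
```

Emit:
{"op": "drive_tool", "data": {"rows": [[[0, 0, 0.02, 0, 0.01, 0, 0], [0, 0, 0.02, 0, 0.01, 0, 0], [0, 0, 0.02, 0, 0.01, 0, 0], [0, 0, 0.02, 0, 0.01, 0, 0]]]}}

```text
clock: 7.9
tool_pos: [0.5632, 0.0469, 0.0758]
tool_rot: [0.0, 0.413, 0.911, 0.0]
force: [-0.4, 4.9, 5.7]
grip_width: 0.0132
grasp_force: 29.5
```

```bash
python3 -c "
from h import *
k()"
```

```text
turned 0.6801 Mz [0.763 0.179 0.11 ] F [-0.4  4.9  5.7] pos [0.5632 0.0469 0.0758] t 7.9 g 29.504218697547913
```

Emit:
{"op": "drive_tool", "data": {"rows": [[[0, 0, 0.02, 0, 0.01, 0, 0], [0, 0, 0.02, 0, 0.01, 0, 0], [0, 0, 0.02, 0, 0.01, 0, 0], [0, 0, 0.02, 0, 0.01, 0, 0]]]}}

```text
clock: 8.3
tool_pos: [0.5635, 0.0472, 0.0758]
tool_rot: [0.0, 0.449, 0.894, 0.0]
force: [-0.6, 5.5, 4.0]
grip_width: 0.0138
grasp_force: 29.5
```

```bash
python3 -c "
from h import *
k()"
```

```text
turned 0.7602 Mz [0.875 0.05  0.132] F [-0.6  5.5  4. ] pos [0.5635 0.0472 0.0758] t 8.3 g 29.475207030773163
```

Emit:
{"op": "drive_tool", "data": {"rows": [[[0, 0, 0.02, 0, 0.01, 0, 0], [0, 0, 0.02, 0, 0.01, 0, 0], [0, 0, 0.02, 0, 0.01, 0, 0], [0, 0, 0.02, 0, 0.01, 0, 0]]]}}

```text
clock: 8.7
tool_pos: [0.5639, 0.0474, 0.0758]
tool_rot: [0.0, 0.484, 0.875, 0.0]
force: [0.1, 5.1, 4.2]
grip_width: 0.0135
grasp_force: 29.4
```

```bash
python3 -c "
from h import *
k()"
```

```text
turned 0.8403 Mz [ 0.965 -0.002  0.175] F [0.1 5.1 4.2] pos [0.5639 0.0474 0.0758] t 8.7 g 29.41619485616684
```

Emit:
{"op": "drive_tool", "data": {"rows": [[[0, 0, 0.02, 0, 0.01, 0, 0], [0, 0, 0.02, 0, 0.01, 0, 0], [0, 0, 0.02, 0, 0.01, 0, 0], [0, 0, 0.02, 0, 0.01, 0, 0]]]}}

```text
clock: 9.1
tool_pos: [0.5644, 0.0476, 0.0759]
tool_rot: [0.0, 0.519, 0.855, 0.0]
force: [1.3, 6.1, 4.4]
grip_width: 0.0136
grasp_force: 29.3
```

```bash
python3 -c "
from h import *
k()"
```

```text
turned 0.9203 Mz [ 0.928 -0.112  0.169] F [1.3 6.1 4.4] pos [0.5644 0.0476 0.0759] t 9.1 g 29.348185658454895
```

Emit:
{"op": "drive_tool", "data": {"rows": [[[0, 0, 0.02, 0, 0.01, 0, 0], [0, 0, 0.02, 0, 0.01, 0, 0], [0, 0, 0.02, 0, 0.01, 0, 0], [0, 0, 0.02, 0, 0.01, 0, 0]]]}}

```text
clock: 9.5
tool_pos: [0.5648, 0.0479, 0.0758]
tool_rot: [0.0, 0.553, 0.833, 0.0]
force: [1.6, 5.3, 3.7]
grip_width: 0.0133
grasp_force: 29.3
```

```bash
python3 -c "
from h import *
k()"
```

```text
turned 1.0004 Mz [ 1.006 -0.232  0.07 ] F [1.6 5.3 3.7] pos [0.5648 0.0479 0.0758] t 9.5 g 29.319635331630707
```

Emit:
{"op": "drive_tool", "data": {"rows": [[[0, 0, 0.02, 0, 0.01, 0, 0], [0, 0, 0.02, 0, 0.01, 0, 0]]]}}

```text
clock: 9.7
tool_pos: [0.565, 0.048, 0.0759]
tool_rot: [0.0, 0.569, 0.822, 0.0]
force: [1.7, 5.8, 3.8]
grip_width: 0.0132
grasp_force: 29.3
```

```bash
python3 -c "
from h import *
k()"
```

```text
turned 1.0403 Mz [ 1.046 -0.273  0.101] F [1.7 5.8 3.8] pos [0.565  0.048  0.0759] t 9.7 g 29.25347775220871
```

Emit:
{"op": "drive_tool", "data": {"rows": [[[0, 0, 0.02, 0, 0.01, 0, 0], [0, 0, 0.02, 0, 0.01, 0, 0]]]}}

```text
clock: 9.9
tool_pos: [0.5652, 0.048, 0.0758]
tool_rot: [0.0, 0.586, 0.811, 0.0]
force: [1.3, 5.0, 3.5]
grip_width: 0.0134
grasp_force: 29.3
```

```bash
python3 -c "
from h import *
k()"
```

```text
turned 1.0802 Mz [ 0.927 -0.188  0.351] F [1.3 5.  3.5] pos [0.5652 0.048  0.0758] t 9.9 g 29.341937005519867
```

Emit:
{"op": "drive_tool", "data": {"rows": [[[0, 0, -0.03, 0, -0.015, 0, 0], [0, 0, -0.03, 0, -0.015, 0, 0], [0, 0, -0.03, 0, -0.015, 0, 0], [0, 0, -0.03, 0, -0.015, 0, 0], [0, 0, -0.02, 0, -0.01, 0, 0]]]}}

```text
clock: 10.4
tool_pos: [0.5645, 0.0477, 0.0758]
tool_rot: [0.0, 0.527, 0.85, 0.0]
force: [0.7, 6.5, 4.9]
grip_width: 0.0133
grasp_force: 29.8
```

```bash
python3 -c "
from h import *
k()"
```

```text
turned 0.939 Mz [ 0.936 -0.049 -0.195] F [0.7 6.5 4.9] pos [0.5645 0.0477 0.0758] t 10.4 g 29.79798048734665
```

Emit:
{"op": "drive_tool", "data": {"rows": [[[0, 0, 0.01, 0, 0.005, 0, 0], [0, 0, 0.01, 0, 0.005, 0, 0]]]}}

```text
clock: 10.6
tool_pos: [0.5646, 0.0477, 0.0758]
tool_rot: [0.0, 0.536, 0.844, 0.0]
force: [1.9, 5.3, 4.3]
grip_width: 0.0136
grasp_force: 29.4
```

```bash
python3 -c "
from h import *
k()"
```

```text
turned 0.96 Mz [ 0.956 -0.216  0.059] F [1.9 5.3 4.3] pos [0.5646 0.0477 0.0758] t 10.6 g 29.357150495052338
```

Emit:
{"op": "drive_tool", "data": {"rows": [[[0, 0, 0.01, 0, 0.005, 0, 0], [0, 0, 0.01, 0, 0.005, 0, 0]]]}}

```text
clock: 10.8
tool_pos: [0.5647, 0.0478, 0.0759]
tool_rot: [0.0, 0.544, 0.839, 0.0]
force: [1.6, 4.8, 3.6]
grip_width: 0.0134
grasp_force: 29.4
```

```bash
python3 -c "
from h import *
k()"
```

```text
turned 0.9801 Mz [ 0.985 -0.219  0.033] F [1.6 4.8 3.6] pos [0.5647 0.0478 0.0759] t 10.8 g 29.3530136346817
```

Emit:
{"op": "drive_tool", "data": {"rows": [[[0, 0, 0.01, 0, 0.005, 0, 0], [0, 0, 0.01, 0, 0.005, 0, 0]]]}}

```text
clock: 11.0
tool_pos: [0.5648, 0.0478, 0.0758]
tool_rot: [0.0, 0.553, 0.833, 0.0]
force: [1.3, 6.5, 3.1]
grip_width: 0.0132
grasp_force: 29.3
```

```bash
python3 -c "
from h import *
k()"
```

```text
turned 1.0001 Mz [ 0.993 -0.242  0.046] F [1.3 6.5 3.1] pos [0.5648 0.0478 0.0758] t 11.0 g 29.34796392917633
```

Emit:
{"op": "drive_tool", "data": {"rows": [[[0, 0, 0, 0, -0.04, 0, 0], [0, 0, 0, 0, -0.03, 0, 0.14], [0, 0, 0, 0, 0, 0, 0.155], [0, 0, 0, 0, 0, 0, 0.165], [0, 0, 0, 0, 0, 0, 0.175]]]}}

```text
clock: 11.5
tool_pos: [0.5644, 0.0476, 0.0758]
tool_rot: [0.001, 0.552, 0.834, 0.001]
force: [5.2, 6.6, 1.1]
grip_width: 0.0149
grasp_force: 3.3
```

```bash
python3 -c "
from h import *
k()"
```

```text
turned 0.9997 Mz [ 0.95  -0.741 -0.075] F [5.2 6.6 1.1] pos [0.5644 0.0476 0.0758] t 11.5 g 3.2683081179857254
```

Emit:
{"op": "drive_tool", "data": {"rows": [[[0, 0, 0, 0, 0, 0, 0.2], [0, 0, 0, 0, 0, 0, 0.25], [0, 0, 0, 0, 0, 0, 0.4], [0, 0, 0, 0, 0, 0, 0.5], [0, 0, 0, 0, 0, 0, 0.5]]]}}

```text
clock: 12.0
tool_pos: [0.5637, 0.0471, 0.0756]
tool_rot: [-0.0, 0.553, 0.833, -0.0]
force: [-0.5, 1.0, 0.0]
grip_width: 0.0426
grasp_force: 0.0
```

```bash
python3 -c "
from h import *
k()"
```

```text
turned 1.0 Mz [-0.043  0.027 -0.002] F [-0.5  1.   0. ] pos [0.5637 0.0471 0.0756] t 12.0 g 0.0
```

Emit:
{"op": "drive_tool", "data": {"rows": [[[0, 0, 0, 0, 0, -2, 0.5], [0, 0, 0, 0, 0, -3, 0.5], [0, 0, 0, 0, 0, -3, 0.5], [0, 0, 0, 0, 0, 0, 0.5]]]}}

```text
clock: 12.4
tool_pos: [0.5654, 0.0472, 0.1597]
tool_rot: [0.003, 0.553, 0.833, 0.002]
force: [-0.4, 0.4, -0.0]
grip_width: 0.0427
grasp_force: 0.0
```

```bash
python3 -c "
from h import *
to((.518,.183,.14),79.2)"
```

```text
shift cm [14.35  0.91  1.94] rz -0.9823 ang 22.92 pos [0.5654 0.0472 0.1597] tilt [ 0.0064  0.     -1.    ] F [-0.4  0.4 -0. ] M [ 0.027  0.022 -0.03 ] q6 -0.38 t 12.4
```

Emit:
{"op": "drive_tool", "data": {"rows": [[[0, 0, -0.14, 0, 0, 0, 0.5], [0, 0, -0.14, 0, 0, 0, 0.5], [0, 0, -0.14, 0, 0, 0, 0.5], [0, 0, -0.14, 0, 0, 0, 0.5], [0, 0, -0.14, 0, 0, 0, 0.5]]], "grip_force": 20}}

```text
clock: 12.9
tool_pos: [0.5636, 0.0472, 0.155]
tool_rot: [-0.0, 0.23, 0.973, -0.0]
force: [-0.2, -0.7, -0.1]
grip_width: 0.0427
grasp_force: 0.0
```

Emit:
{"op": "drive_tool", "data": {"rows": [[[0, 0, -0.14, 0, 0, 0, 0.5], [0, 0, -0.14, 0, 0, 0, 0.5], [0, 0, 0, 0, 0, 0, 0.5]]]}}

```text
clock: 13.2
tool_pos: [0.5636, 0.0472, 0.1551]
tool_rot: [-0.0, 0.094, 0.996, -0.0]
force: [-0.3, 0.8, -0.0]
grip_width: 0.0425
grasp_force: 0.0
```

```bash
python3 -c "
from h import *
to((.520,.185,.12),79.2)"
```

```text
shift cm [ 6.86 12.72  3.51] rz -0.0 ang 79.2 pos [0.5636 0.0472 0.1551] tilt [-8.e-04 -1.e-04 -1.e+00] F [-0.3  0.8 -0. ] M [0.004 0.048 0.049] q6 -1.36 t 13.2
```

Emit:
{"op": "drive_tool", "data": {"rows": [[[0, 0, 0, 2.3, 4.2, 0, 0.5], [0, 0, 0, 2.3, 4.2, 0, 0.5], [0, 0, 0, 2.3, 4.3, 0, 0.5], [0, 0, 0, 0, 0, 3.5, 0.5], [0, 0, 0, 0, 0, 0, 0.5]]]}}

```text
clock: 13.7
tool_pos: [0.5179, 0.1854, 0.1171]
tool_rot: [-0.003, 0.096, 0.995, -0.001]
force: [-0.1, -1.0, -0.5]
grip_width: 0.043
grasp_force: 0.0
```

```bash
python3 -c "
from h import *
to((.520,.185,.046),79.2)
a=optics.grab_frame('scene')[:,:,::-1]; b=optics.grab_frame('top')[:,:,::-1]
cv2.imwrite('pics/k2.png',np.vstack([cv2.resize(a[110:210,180:340],(640,300)),cv2.resize(b[150:250,160:320],(640,300))]))
"
```

```text
shift cm [-0.26  0.02  7.1 ] rz -0.0041 ang 78.96 pos [0.5179 0.1854 0.1171] tilt [-0.0061 -0.0018 -1.    ] F [-0.1 -1.  -0.5] M [-0.017 -0.026 -0.02 ] q6 -1.1 t 13.7
```

View pics/k2.png

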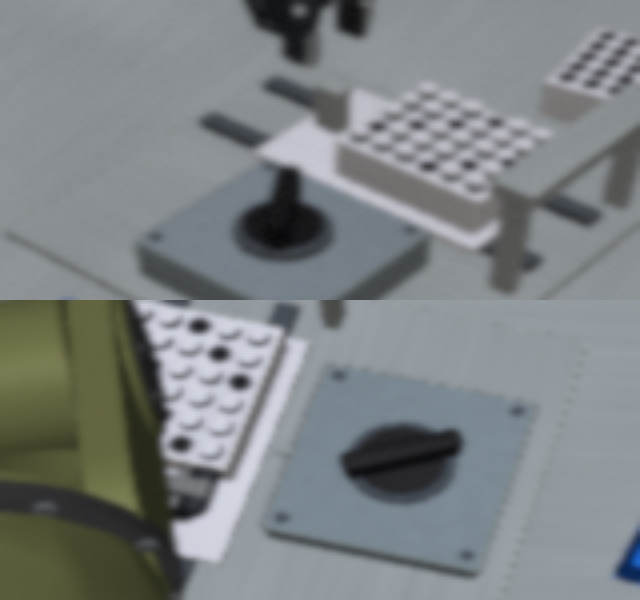

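The knob bar now lies turned, from (345,465) to (460,440) in the top half. The fingers, at about (300,55) and (352,28) in the scene half, sit just above and slightly -x of the tab at (333,97).

Emit:
{"op": "drive_tool", "data": {"rows": [[[0, 0, 0, -0.45, 0, 0, 0.5], [0, 0, 0, 0, 0, 2, 0.5], [0, 0, 0, 0, 0, 2, 0.5], [0, 0, 0, 0, 0, 1.5, 0.5], [0, 0, 0, 0, 0, 0, 0.5]]]}}

```text
clock: 14.3
tool_pos: [0.5244, 0.1834, 0.0645]
tool_rot: [-0.001, 0.096, 0.995, -0.0]
force: [-0.3, -0.9, -0.2]
grip_width: 0.0428
grasp_force: 0.0
```

```bash
python3 -c "
from h import *
to((.523,.185,.046),79.2)"
```

```text
shift cm [0.16 0.13 1.85] rz -0.0038 ang 78.98 pos [0.5244 0.1834 0.0645] tilt [-2.1e-03 -6.0e-04 -1.0e+00] F [-0.3 -0.9 -0.2] M [-0.02   0.03   0.017] q6 -1.11 t 14.3
```

Emit:
{"op": "drive_tool", "data": {"rows": [[[0, 0, 0, 0.1, 0.1, 1, 0.4], [0, 0, 0, 0, 0, 0.8, 0.3], [0, 0, 0, 0, 0, 0, 0.25], [0, 0, 0, 0, 0, 0, 0.22], [0, 0, 0, 0, 0, 0, 0.2]]]}}

```text
clock: 14.8
tool_pos: [0.524, 0.1854, 0.0481]
tool_rot: [0.0, 0.095, 0.995, 0.0]
force: [-0.1, -1.0, 0.8]
grip_width: 0.0171
grasp_force: 0.0
```

```bash
python3 -c "
from h import *
to((.523,.185,.046),79.2)"
```

```text
shift cm [ 0.09 -0.06  0.21] rz -0.0022 ang 79.07 pos [0.524  0.1854 0.0481] tilt [ 6.e-04  2.e-04 -1.e+00] F [-0.1 -1.   0.8] M [-0.022 -0.    -0.012] q6 -1.11 t 14.8
```

Emit:
{"op": "drive_tool", "data": {"rows": [[[0, 0, 0, 0, 0, 0, 0.19], [0, 0, 0, 0, 0, 0, 0.18], [0, 0, 0, 0, 0, 0, 0.17], [0, 0, 0, 0, 0, 0, 0.16], [0, 0, 0, 0, 0, 0, 0.155]]]}}

```text
clock: 15.3
tool_pos: [0.5239, 0.1856, 0.0479]
tool_rot: [0.0, 0.095, 0.995, 0.0]
force: [-0.3, 3.7, 2.8]
grip_width: 0.0135
grasp_force: 19.5
```

Emit:
{"op": "drive_tool", "data": {"rows": [[[0, 0, 0, 0, 0, 0, 0.15], [0, 0, 0, 0, 0, 0, 0.13], [0, 0, 0, 0, 0, 0, 0.1], [0, 0, 0, 0, 0, 0, 0.05], [0, 0, 0, 0, 0, 0, 0]]]}}

```text
clock: 15.8
tool_pos: [0.5239, 0.1856, 0.0479]
tool_rot: [0.0, 0.095, 0.995, 0.0]
force: [0.1, 5.9, 4.4]
grip_width: 0.0139
grasp_force: 19.8
```

```bash
python3 -c "
from h import *
to((.523,.185,.046),79.2)"
```

```text
shift cm [ 0.08 -0.07  0.19] rz -0.0023 ang 79.07 pos [0.5239 0.1856 0.0479] tilt [ 4.e-04  4.e-04 -1.e+00] F [0.1 5.9 4.4] M [ 0.721  0.089 -0.151] q6 -1.11 t 15.8
```

Emit:
{"op": "drive_tool", "data": {"rows": [[[0, 0, 0, 0.1, 0, 0, 0], [0, 0, 0, 0.1, 0, 0, 0], [0, 0, 0, 0.1, 0, 0, 0], [0, 0, 0, 0.1, 0, 0, 0]]]}}

```text
clock: 16.2
tool_pos: [0.5204, 0.1862, 0.0479]
tool_rot: [0.001, 0.095, 0.995, 0.0]
force: [3.8, 4.0, 1.6]
grip_width: 0.0137
grasp_force: 19.6
```

```bash
python3 -c "
from h import *
to((.523,.185,.046),79.2)"
```

```text
shift cm [-0.28 -0.07  0.19] rz -0.0024 ang 79.06 pos [0.5204 0.1862 0.0479] tilt [ 1.6e-03  5.0e-04 -1.0e+00] F [3.8 4.  1.6] M [ 0.683 -0.523 -0.164] q6 -1.1 t 16.2
```

The carriage is free, with about 3.8 N of drag, so I'll keep sliding.

Emit:
{"op": "drive_tool", "data": {"rows": [[[0, 0, 0, 0.2, 0, 0, 0], [0, 0, 0, 0.4, 0, 0, 0], [0, 0, 0, 0.5, 0, 0, 0], [0, 0, 0, 0.5, 0, 0, 0], [0, 0, 0, 0.4, 0, 0, 0]]]}}

```text
clock: 16.7
tool_pos: [0.5006, 0.1901, 0.0479]
tool_rot: [0.001, 0.095, 0.995, 0.0]
force: [4.7, 5.7, 0.5]
grip_width: 0.0136
grasp_force: 19.8
```

```bash
python3 -c "
from h import *
to((.523,.185,.046),79.2)"
```

```text
shift cm [-2.3  -0.08  0.19] rz -0.0024 ang 79.06 pos [0.5006 0.1901 0.0479] tilt [ 1.6e-03  6.0e-04 -1.0e+00] F [4.7 5.7 0.5] M [ 0.814 -0.58  -0.13 ] q6 -1.09 t 16.7
```

Emit:
{"op": "drive_tool", "data": {"rows": [[[0, 0, 0, 0.4, 0, 0, 0], [0, 0, 0, 0.4, 0, 0, 0], [0, 0, 0, 0.4, 0, 0, 0], [0, 0, 0, 0.4, 0, 0, 0], [0, 0, 0, 0.4, 0, 0, 0]]]}}

```text
clock: 17.2
tool_pos: [0.4811, 0.194, 0.0479]
tool_rot: [0.001, 0.095, 0.995, 0.0]
force: [4.9, 7.4, 0.0]
grip_width: 0.0139
grasp_force: 19.8
```

Emit:
{"op": "drive_tool", "data": {"rows": [[[0, 0, 0, 0.4, 0, 0, 0], [0, 0, 0, 0.4, 0, 0, 0], [0, 0, 0, 0.4, 0, 0, 0], [0, 0, 0, 0.3, 0, 0, 0], [0, 0, 0, 0.2, 0, 0, 0]]]}}

```text
clock: 17.7
tool_pos: [0.4644, 0.1973, 0.0479]
tool_rot: [0.001, 0.095, 0.995, 0.001]
force: [4.0, 7.1, 0.2]
grip_width: 0.0138
grasp_force: 19.8
```

```bash
python3 -c "
from h import *
to((.523,.185,.046),79.2)"
```

```text
shift cm [-5.99 -0.1   0.2 ] rz -0.0023 ang 79.07 pos [0.4644 0.1973 0.0479] tilt [ 1.8e-03  9.0e-04 -1.0e+00] F [4.  7.1 0.2] M [ 1.014 -0.635 -0.168] q6 -1.05 t 17.7
```

Emit:
{"op": "drive_tool", "data": {"rows": [[[0, 0, 0, 0.2, 0, 0, 0], [0, 0, 0, 0.2, 0, 0, 0], [0, 0, 0, 0.2, 0, 0, 0], [0, 0, 0, 0.15, 0, 0, 0], [0, 0, 0, 0.1, 0, 0, 0]]]}}

```text
clock: 18.2
tool_pos: [0.4562, 0.199, 0.0479]
tool_rot: [0.001, 0.095, 0.995, 0.001]
force: [4.2, 7.1, -0.1]
grip_width: 0.0137
grasp_force: 19.8
```

Emit:
{"op": "drive_tool", "data": {"rows": [[[0, 0, 0, 0.1, 0, 0, 0], [0, 0, 0, 0.1, 0, 0, 0], [0, 0, 0, 0, 0, 0, 0]]]}}

```text
clock: 18.5
tool_pos: [0.4552, 0.1991, 0.0479]
tool_rot: [0.002, 0.095, 0.995, 0.001]
force: [12.5, 5.5, -6.7]
grip_width: 0.0137
grasp_force: 20.1
```

```bash
python3 -c "
from h import *
to((.523,.185,.046),79.2)"
```

```text
shift cm [-6.92 -0.1   0.22] rz -0.0025 ang 79.06 pos [0.4552 0.1991 0.0479] tilt [ 0.0042  0.0011 -1.    ] F [12.5  5.5 -6.7] M [ 0.834 -1.842 -0.132] q6 -1.04 t 18.5
```

The carriage is at its stop: 70 mm of travel, and the force rose. I'll relax, open and lift.

Emit:
{"op": "drive_tool", "data": {"rows": [[[0, 0, 0, -0.1, -0.05, 0, 0.14], [0, 0, 0, 0, 0, 0, 0.17], [0, 0, 0, 0, 0, 0, 0.25], [0, 0, 0, 0, 0, 0, 0.4], [0, 0, 0, 0, 0, 0, 0.5]]]}}

```text
clock: 19.0
tool_pos: [0.4543, 0.1979, 0.0475]
tool_rot: [-0.0, 0.095, 0.995, -0.0]
force: [0.0, 0.3, 0.1]
grip_width: 0.0427
grasp_force: 0.0
```

Emit:
{"op": "drive_tool", "data": {"rows": [[[0, 0, 0, 0, 0, -2, 0.5], [0, 0, 0, 0, 0, -4, 0.5], [0, 0, 0, 0, 0, -4, 0.5], [0, 0, 0, 0, 0, -4, 0.5], [0, 0, 0, 0, 0, 0, 0.5]]]}}

```text
clock: 19.5
tool_pos: [0.4561, 0.1986, 0.1926]
tool_rot: [0.004, 0.095, 0.995, 0.002]
force: [-0.8, 0.0, -0.7]
grip_width: 0.0429
grasp_force: 0.0
```

Emit:
{"op": "drive_tool", "data": {"rows": [[[0, 0, 0, 0, 4, 0, 0.5], [0, 0, 0, 0, 4, 0, 0.5], [0, 0, 0, 0, 4, 0, 0.5], [0, 0, 0, 0, 4, 0, 0.5], [0, 0, 0, 0, 0, 0, 0.5]]]}}

```text
clock: 20.0
tool_pos: [0.4844, 0.3585, 0.1861]
tool_rot: [-0.001, 0.094, 0.996, -0.0]
force: [-0.5, -0.7, 0.3]
grip_width: 0.0428
grasp_force: 0.0
```

```bash
python3 -c "
from h import *
to((.523,.185,.046),79.2)
a=optics.grab_frame('scene')[:,:,::-1]; b=optics.grab_frame('top')[:,:,::-1]
cv2.imwrite('pics/k3.png',np.hstack([a,b])[:, :] if 0 else cv2.resize(np.hstack([a,b]),(800,300)))
"
```

```text
shift cm [ -7.04 -16.32  14.01] rz 0.0006 ang 79.23 pos [0.4844 0.3585 0.1861] tilt [-1.1e-03 -4.0e-04 -1.0e+00] F [-0.5 -0.7  0.3] M [-0.035  0.008 -0.007] q6 -0.81 t 20.0
```

View pics/k3.png

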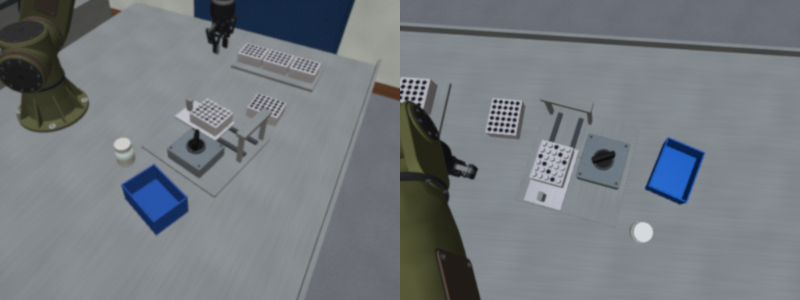

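The carriage is fully out, with the tab at (542,196) in the right half. The knob is turned, the bystanders are where they were, and the arm is clear.

```bash
python3 -c "
from workcell import ctrl
print(ctrl.job_done())"
```

```text
the job is handed in; nothing more can be done
None
```

I turned the lock knob into its notch and let go, slid the carriage out about 70 mm to its stop, left the spare rack, jar and bin where they were, and handed the job in at about 20 s; no verdict came back.

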